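# Reset the bench charger under its push-latch flap

### The arm

A 6-joint arm with a two-finger parallel gripper is mounted at the origin on the work surface. World frame = base frame: x ahead of the robot, y to its left, z up, the work surface at z = 0. Lengths are in mm, angles in rad, forces in N, time in s.
With the tool pointing down it reaches from about 350 to 875 mm from the base axis. Payload 4.2 kg.
Tool frame: the origin (TCP) lies at the very end of the fingers, on their centre line; the grasp point (between the pads) lies 19 mm behind it; z points along the fingers, y is the direction in which the jaws open and shut (so a half turn about z gives the same grasp; the last joint's range is limited). The gripper opens to 85 mm and grips with 20 to 120 N. Pads are 22 mm wide; open, the fingers measure 114 mm over their backs; the gripper's body (76 mm by 85 mm) begins 54 mm behind the grasp point. The pads swing forward as they close: fully open they stand 13 mm farther back than shut.
Start: joints at [-0.845, 0.385, 0.008, 0, -1.194, -0.259], TCP at [281.28, -558.104, 231.312] pointing down, gripper open.
Joint ranges: [-3.14, 3.14], [-1.21, 2.06], [-1.07, 1.41], [-3.16, 2.05], [-2.99, -0.16], [-3.1, 3.1]. Speed limits (rad/s): [2.79, 2.79, 3.14, 3.14, 3.14, 3.14].

### API

Orientations are given as a unit quaternion [x, y, z, w].
In Python, from bench import arm, optics, job gives the robot as it stands.
- The arm moves only by the tool send_rows, never from a script. Its argument "steps" is a list that holds one entry, the list of rows, each a list of 5 numbers: the shift along the tool's x, y, z in cm, then the turn about the tool's z in rad, then the opening, from 0 (shut) to 1 (fully open). A call has 1 to 10 rows; each row shifts and turns the pose as measured when the row begins, along the tool's axes as they then stand; what a row does not reach is not made up. A row lasts 1/12 s, in which the tool goes at most 41.7 mm and 7.16 degrees, less where a joint would pass 70% of its speed; a pose out of reach is approached as far as the arm can. A call with a gripper value outside its range is refused whole. The fingers move at their own pace and stop on an object; the grip force is fixed at half the most. Time passes only in rows, so rows that do not move let the fingers close. It gives the time, the measured TCP pose, the force and the opening at its end, in the units of the state.
- arm.read_state(): the state, without advancing time (a new reading comes with each control period).
- optics.get_image(name): name is "scene" or "top" or "wrist"; returns (picture, depth): 480x640x3 uint8, blue, green, red; 480x640 float32, mm along the optical axis (not along the pixel's ray), 0 where there is no reading.
- optics.get_calibration(name): a dict with "K" (3x3 intrinsics, pixels), "rvec" (rotation vector, rad) and "tvec" (3), from world to camera coordinates, as OpenCV has them; the wrist camera has in their place "hand_eye" (4x4, takes a point from camera to tool coordinates, whose origin is the TCP and whose axes are the flange's). Camera axes: x right, y down, z forward; pixel columns grow to the right and rows downward; lengths in mm; the calibration is good to about 2 mm. The wrist camera is an equidistant fisheye: a pixel r from the principal point sees the ray r / f radians off the axis. A picture is of the moment at which its call begins: read the wrist's pose just before it. get_calibration takes no time and is no camera call.
- job.job_done(): hands the job in, once; it reports no verdict.
The state is a dict: "clock": time; "joints": joint angles; "joint_vel": joint speeds; "joint_efforts": joint torques, N m; "position": TCP position; "ee_rot": TCP orientation; "contact_force": force on the tool from outside, world axes, zero at the start; "wrist_torque": the same for the moment, N m; "gripper_width": finger opening in mm.
Only numpy, scipy, OpenCV 4.12 (cv2) and the standard library are available. Lean on these libraries where they do the work, as an engineer would, in place of code of your own. Each camera call takes 0.05 s, during which the arm holds its last target. There are 200 camera calls.

### The job

The bench charger has tripped. With the fingertips, press down near the free edge of its flap so that it pops open, press the large round reset button underneath fully in, then push the flap back down and press it until it latches shut, and come away. Leave the small square button unpressed, lift nothing, and leave the charger and the tools and jar around it where they stand.

Things in the scene. Friction and masses are not known exactly. Their poses are not given: they have to be found in the camera images.
- charger: Grey metal bench charger, 190 (its x) x 150 (its y) mm, deck 70 mm above the bench, about 2.6 kg, standing loose on rubber feet. Origin: centre of its underside; z up; its +y side is the flap's hinge side. A flat meter lies on the deck at the +x end; the rest of the deck has a well covered by the black flap.
- well (a point): Centre of the floor of the rectangular well in the deck, 102 (charger's x) x 77 (y) mm, 48 mm above the bench; it holds the two buttons. A 9 mm high coaming stands on the deck along its two x sides and its -y side.
- flap (a joint): Flap angle, rad: 0 latched shut (within 0.01), about 1.95 fully open (leaning 22 degrees past upright over the charger's +y side), about -0.10 pressed to its stop. A spring opens it in about 1.5 s. Push-push latch: press the free end down to the stop (10 mm lower than shut, about 3 N) and let go: a shut flap springs open, an opened one pushed over and down stays latched. It changes state only past -0.085.
- flap_edge (a point): Middle of the flap's free edge, on the outer face, 105 mm from the hinge line. The flap is a black plate 124 (charger's x) x 104 mm, 5 mm thick with a 10 mm skirt, and a 30 mm striker hangs from its inner face near this edge. To shut it, push its outer face over from the hinge side; up to 3 N is needed near this edge.
- flap_press (a point): Point on the outer (upper) face of the flap to press: middle of the width, among the finger ribs, 80 mm from the hinge line and 25 mm in from the free edge. It moves with the flap; 92.5 mm above the bench when shut.
- flap_hinge (a point): Middle of the flap's hinge line, 90 mm above the bench, at x -15, y +55 mm of the charger; the hinge line runs along the charger's x, and the point turns with the flap about it. The open flap's free edge stands about 97 mm above it and 39 mm beyond it towards the charger's +y.
- reset_button_top (a point): Centre of the top of the large round reset button, 28 mm diameter, in the well at x -43, y +2 mm of the charger; 65 mm above the bench when out. Pressed straight down.
- reset_button (a joint): Travel of the round reset button, m: 0 out, 0.006 fully in (spring, about 4 N fully in; it returns by itself).
- test_button_top (a point): Centre of the top of the small square button, 13 x 13 mm, 65 mm above the bench, 60 mm from the round one on its +x side. Not to be pressed.
- test_button (a joint): Travel of the small square button, m: 0 out, 0.006 fully in.
- socket: Bystander: steel socket, upright tube 30 mm diameter, 45 mm tall; origin at the centre of its underside.
- jar: Bystander: small grey jar with a steel cap, 48 mm diameter, 55 mm tall; origin at the centre of its underside.
- wrench: Bystander: steel wrench 160 mm long lying flat; origin on its underside, x along its length.
- screwdriver: Bystander: screwdriver 180 mm long lying flat; origin on its underside, x along its length.
Mind the look-alikes: they are no part of the job. Leave any pink look-alike of the charger alone.

How it is judged (in metres and radians):
On the way, in this order (a step that is already met when the one before it is completed fails the run):
1. the flap has popped open (value of joint flap above 1.4 rad), for 0.1 s.
2. the round reset button is pressed in, the flap open (value of joint reset_button above 0.0045 m and value of joint flap above 0.5 rad), for 0.05 s.
3. the flap is shut and latched by itself, not held (value of joint flap between -0.03 and 0.03 rad and contact force between the fingers and flap below 0.3 N), for 0.3 s.
At the end, for the whole second after the job is handed in: The flap has been popped open, the round button pressed in at least 4.5 mm while it was open, and the flap is latched shut on its own (within 0.03 rad), both buttons out; the charger is within 25 mm and the bystanders within 30 mm of where they stood (value of joint flap between -0.03 and 0.03 rad and value of joint each of reset_button, test_button below 0.0015 m and distance of charger from where it was at the start of the episode below 0.025 m and angle between charger's own z axis and vertical below 0.05 rad and linear speed of charger below 0.02 m/s and distance of each of socket, jar, wrench, screwdriver from where it was at the start of the episode below 0.03 m); the robot touches nothing.
It fails at once if the small square button is pressed (value of joint test_button above 0.003 m).
It fails at once if the charger is lifted, tipped or shoved (height (world z) of charger above 0.012 m or angle between charger's own z axis and vertical above 0.12 rad or distance of charger from where it was at the start of the episode above 0.04 m).
It fails at once if a tool, socket or jar beside the charger is lifted or knocked away (distance of any of socket, jar, wrench, screwdriver from where it was at the start of the episode above 0.04 m).
It also fails if it takes over 48 s, if anything falls off the work surface, if the arm or the gripper's body presses on something with over 40 N, if the wrist force passes 120 N, or if a joint passes its speed limit or range.

## Working session

There is one attempt and no reset: what is moved stays moved. The work goes in short steps, Python scripts to look and compute and a tool call to move; the robot and the scene stay as the last step left them, time stands still between calls to the robot, and variables do not carry over. Pictures are saved under pics/ and viewed, about 8 in all and at most 12, crops included, and the job is handed in when it is done.

Besides the shell and the picture viewer there is one more tool, called after ">>>" by a JSON object that holds its "method" and its "body", one argument or row to a line. send_rows: Moves the arm, as the interface text tells. Its arguments: {"type":"object","properties":{"steps":{"type":"array","items":{"type":"array","items":{"type":"array","items":{"type":"number"}}}}},"required":["steps"]}

```bash
ls; mkdir -p pics; python3 - <<'E'
from bench import arm,optics
import cv2,numpy as np
s=arm.read_state();print(s)
for n in("scene","top"):
    im,d=optics.get_image(n);cv2.imwrite(f"pics/{n}0.png",im);np.save(f"pics/{n}0.npy",d);print(n,optics.get_calibration(n))
print(optics.get_calibration("wrist"))
E
```

```text
pics
{'clock': 0.0, 'joints': array([-8.45416417e-01,  3.85526556e-01,  6.56850135e-03, -5.19000198e-04,
       -1.19400212e+00, -2.58579125e-01]), 'joint_vel': array([-6.34301749e-04,  8.89360007e-04,  3.45801091e-04, -5.30362369e-04,
       -8.16652441e-05, -6.73736498e-04]), 'joint_efforts': array([ 1.13855181e-04, -3.92291343e+01,  1.88400078e+01,  4.18603733e+00,
       -4.59898612e-03, -1.11255679e-05]), 'position': array([ 280.99612118, -557.58203495,  230.21430322]), 'ee_rot': array([-2.31193758e-01,  9.72907096e-01,  1.06753875e-03, -2.98482684e-04]), 'contact_force': array([-0.12649216,  0.18464434, -0.4069911 ]), 'wrist_torque': array([-0.05078029, -0.04606054,  0.01105618]), 'gripper_width': 85.1918517721421}
scene {'K': array([[436.73229401,   0.        , 319.37309564],
       [  0.        , 436.73229401, 238.48472834],
       [  0.        ,   0.        ,   1.        ]]), 'rvec': array([ 2.33063424,  0.94872688, -0.30518249]), 'tvec': array([-322.21397407, -234.33755423, 1132.04282956])}
top {'K': array([[450.12065763,   0.        , 318.33696022],
       [  0.        , 450.12065763, 238.50159311],
       [  0.        ,   0.        ,   1.        ]]), 'rvec': array([ 2.1544079 , -2.1360312 ,  0.12256501]), 'tvec': array([-15.32584221, 519.6453705 , 811.65150109])}
{'K': array([[371.64829954,   0.        , 314.71407171],
       [  0.        , 371.64829954, 236.96178383],
       [  0.        ,   0.        ,   1.        ]]), 'hand_eye': array([[-1.21756986e-03, -9.58364751e-01, -2.85544254e-01,
         7.30730012e+01],
       [ 9.99999257e-01, -1.15160973e-03, -3.98911111e-04,
         3.84796253e-01],
       [ 5.34668052e-05, -2.85544527e-01,  9.58365442e-01,
        -1.42767411e+02],
       [ 0.00000000e+00,  0.00000000e+00,  0.00000000e+00,
         1.00000000e+00]])}
```

View pics/top0.png

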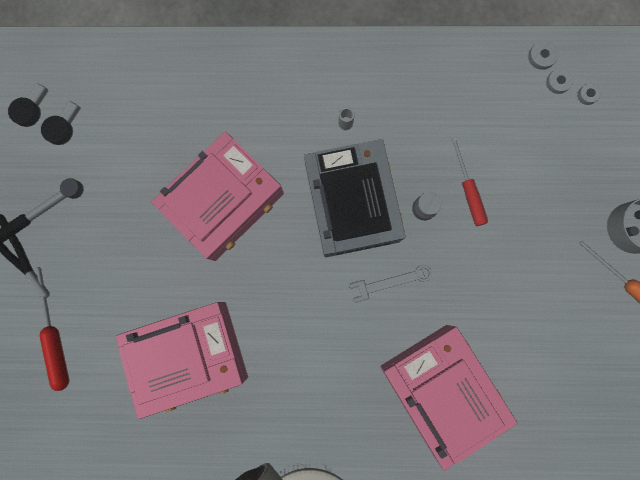

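View pics/scene0.png

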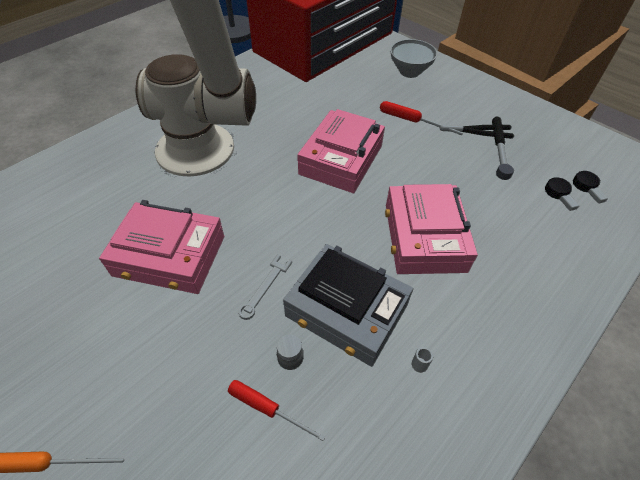

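The grey charger at top-view (355,197) is the one meant: the only one in grey with a black flap. The three pink ones at (218,197), (181,360), (449,397) are decoys. The meter is at its +x end (image up), the hinge on the left (318,200), and the free edge with ribs on the right (372,197). I'll measure it from the depth image.

```bash
cat > h.py <<'E'
import cv2,numpy as np
from bench import arm,optics
from scipy.spatial.transform import Rotation as Ro
def cloud(n,d):
    c=optics.get_calibration(n);K=c["K"];R=cv2.Rodrigues(c["rvec"])[0]
    v,u=np.mgrid[:480,:640]
    p=np.stack([(u-K[0,2])/K[0,0]*d,(v-K[1,2])/K[1,1]*d,d],-1)
    return (p-c["tvec"])@R
def pix(n,P):
    c=optics.get_calibration(n);return cv2.projectPoints(np.float64(P).reshape(-1,1,3),c["rvec"],c["tvec"],c["K"],None)[0].reshape(-1,2)
E
python3 - <<'E'
from h import *
im=cv2.imread("pics/top0.png");P=cloud("top",np.load("pics/top0.npy"))
roi=np.zeros((480,640),bool);roi[130:265,295:412]=1
z=P[...,2]
print(np.histogram(z[roi],bins=np.arange(-10,115,5)))
for nm,m in(("deck+",roi&(z>62)),("flap",roi&(z>83))):
    r=cv2.minAreaRect(P[m][:,:2].astype(np.float32));print(nm,r,cv2.boxPoints(r).round(1).tolist(),np.median(z[m]))
for b,(n,u0,v0,u1,v1) in {"socket":("top",333,100,360,132),"jar":("top",408,185,442,225)}.items():
    q=P[v0:v1,u0:u1].reshape(-1,3);q=q[(q[:,2]>30)];print(b,np.median(q,0),q.min(0),q.max(0))
for u,v in((485,222),(454,139),(358,295),(425,271)):print(P[v,u])
big=cv2.resize(im[120:275,280:460],None,fx=4,fy=4,interpolation=cv2.INTER_CUBIC)
cv2.imwrite("pics/crop.png",big[:600,:800])
E
```

```text
(array([  82, 5930, 1074,   11,   17,   14,   18,   20,   33,   45,   35,
         24,   17,   25,   53, 2967, 1031,   35,   24,  733, 3514,   24,
          0,    0]), array([-10,  -5,   0,   5,  10,  15,  20,  25,  30,  35,  40,  45,  50,
        55,  60,  65,  70,  75,  80,  85,  90,  95, 100, 105, 110]))
deck+ ((556.8123779296875, -81.42350769042969), (273.86163330078125, 157.3785400390625), 9.355852127075195) [[408.8999938964844, -26.0], [434.5, -181.3000030517578], [704.7000122070312, -136.8000030517578], [679.0999755859375, 18.5]] 88.43077913836436
flap ((531.0123291015625, -75.39256286621094), (230.66983032226562, 127.1563720703125), 6.857983589172363) [[408.8999938964844, -26.0], [424.1000061035156, -152.3000030517578], [653.0999755859375, -124.69999694824219], [637.9000244140625, 1.5]] 91.37196243153427
socket [757.05227926 -62.21788538  42.22893405] [408.91084888 -77.57111566  30.17746228] [775.37309778 -26.04124665 872.44376489]
jar [ 583.16285568 -214.7462495    53.19914426] [ 408.91084888 -237.89220149   30.15657876] [605.99653776 -26.04124665 872.44376489]
[ 555.45600938 -327.71892176   21.6990175 ]
[ 722.82008439 -276.52732574   12.56360887]
[415.40900158 -87.77258037  -3.82458227]
[ 462.73025079 -217.27576818   -2.7690662 ]
```

View pics/crop.png

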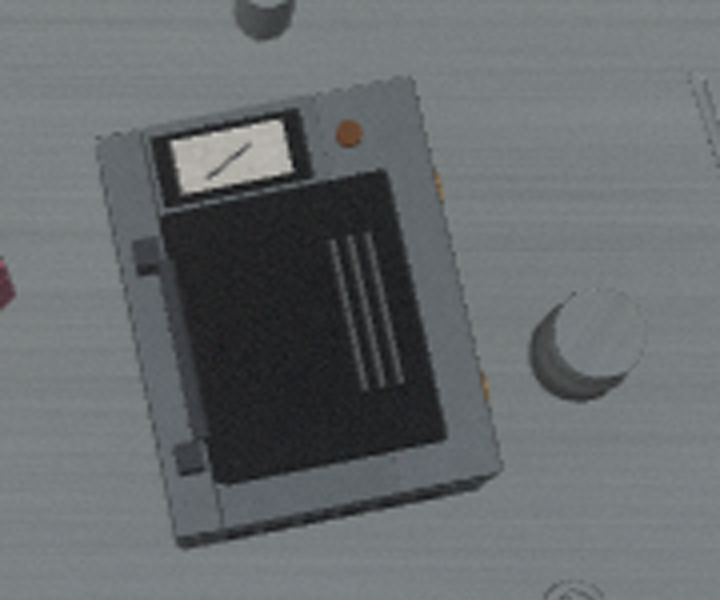

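The crop confirms it: black flap with ribs at crop (368,310), hinge lugs at (147,257) and (190,458), meter at (235,155). Zero-depth pixels corrupted the fit, so I'll filter them out.

```bash
python3 - <<'E'
from h import *
im=cv2.imread("pics/top0.png");P=cloud("top",np.load("pics/top0.npy"));z=P[...,2]
roi=np.zeros((480,640),bool);roi[130:265,295:412]=1
for nm,m in(("deck+",roi&(z>64)&(z<110)),("flap",roi&(z>83)&(z<110))):
    m=cv2.morphologyEx(m.astype(np.uint8),cv2.MORPH_OPEN,np.ones((3,3)))>0
    r=cv2.minAreaRect(P[m][:,:2].astype(np.float32));print(nm,r,cv2.boxPoints(r).round(1).tolist(),np.median(z[m]))
m=roi&(z<110)
g=cv2.cvtColor(im,cv2.COLOR_BGR2GRAY)
f=roi&(g<60)&(z>83)&(z<110); r=cv2.minAreaRect(P[f][:,:2].astype(np.float32));print("dark",r,np.median(z[f]))
for b,(u0,v0,u1,v1) in {"socket":(333,100,360,132),"jar":(408,185,442,225)}.items():
    q=P[v0:v1,u0:u1].reshape(-1,3);q=q[(q[:,2]>30)&(q[:,2]<100)];print(b,np.median(q,0),q.min(0),q.max(0))
# scene view check
S=optics.get_image("scene")[1];Q=cloud("scene",S);zz=Q[...,2]
m=np.zeros((480,640),bool);m[240:360,280:415]=1
m&=(zz>64)&(zz<110);m=cv2.morphologyEx(m.astype(np.uint8),cv2.MORPH_OPEN,np.ones((3,3)))>0
print("scene",cv2.minAreaRect(Q[m][:,:2].astype(np.float32)),np.median(zz[m]))
E
```

```text
deck+ ((595.6491088867188, -75.21002960205078), (190.97520446777344, 150.11553955078125), 12.077880859375) [[486.6000061035156, -21.799999237060547], [518.0, -168.60000610351562], [704.7000122070312, -128.60000610351562], [673.2999877929688, 18.200000762939453]] 88.29209534043169
flap ((578.634765625, -69.26648712158203), (124.25182342529297, 118.26254272460938), 11.965465545654297) [[505.6000061035156, -24.299999237060547], [530.0999755859375, -140.0], [651.7000122070312, -114.19999694824219], [627.2000122070312, 1.5]] 91.35248185603416
dark ((578.6066284179688, -69.33242797851562), (124.18106079101562, 117.98114013671875), 12.04338264465332) 91.31753955337794
socket [758.03089582 -62.48064979  42.16599403] [744.82799667 -77.57111566  30.17746228] [775.37309778 -48.53489974  46.85121202]
jar [ 583.23436096 -214.86445348   53.18584431] [ 564.02540221 -237.89220149   30.15657876] [ 605.99653776 -194.6533194    58.66754762]
scene ((585.1492309570312, -28.175750732421875), (190.77127075195312, 252.49916076660156), 12.31020450592041) 75.17859828688299
```

```bash
cat >> h.py <<'E'
C=np.array([595.6,-75.2]);a=np.radians(12.08);E2=np.array([[np.cos(a),np.sin(a)],[-np.sin(a),np.cos(a)]])
def st():
    s=arm.read_state();p=s["position"];R=Ro.from_quat(s["ee_rot"]).as_matrix()
    q=E2@(p[:2]-C);f=s["contact_force"]
    print("t",round(s["clock"],2),"charger xy",q.round(1),"z",round(p[2],1),"toolx err deg",round(np.degrees(np.arctan2(*(E2@R[:2,0])[::-1]))%360-180,2),"tilt",R[:2,2].round(4),"F",f.round(1),"grip",round(s["gripper_width"],1))
E
python3 -c "from h import *;st()"
```

```text
t 0.15 charger xy [-408.5 -406. ] z 230.5 toolx err deg 14.66 tilt [-0.0009  0.0014] F [ 0.5 -0.8 -0.7] grip 85.5
```

>>> {"method": "send_rows", "body": {
  "steps": [
    [[0, 0, 0, 0.12, 0], [0, 0, 0, 0.12, 0], [-2.5, 2.5, 0, 0.01, 0], [-2.5, 2.5, 0, 0, 0], [-2.5, 2.5, 0, 0, 0], [-2.5, 2.5, 0, 0, 0], [-2.5, 2.5, 0, 0, 0], [-2.5, 2.5, 0, 0, 0], [-2.5, 2.5, 0, 0, 0], [-2.5, 2.5, 0, 0, 0]]
  ]
}}

```text
clock: 0.98
position: [437.3, -316.2, 225.3]
ee_rot: [-0.095, 0.996, 0.004, -0.003]
contact_force: [0.1, -1.4, -0.1]
gripper_width: -0.2
```

```bash
python3 -c "from h import *;st()"
```

```text
t 0.98 charger xy [-205.2 -202.5] z 225.3 toolx err deg -1.23 tilt [-0.0076  0.0071] F [ 0.1 -1.4 -0.1] grip -0.2
```

>>> {"method": "send_rows", "body": {
  "steps": [
    [[-2.4, 2.2, 1.2, -0.02, 0], [-2.4, 2.2, 1.2, 0, 0], [-2.4, 2.2, 1.2, 0, 0], [-2.4, 2.2, 1.2, 0, 0], [-2.4, 2.2, 1.2, 0, 0], [-2.4, 2.2, 1.2, 0, 0], [-2.4, 2.2, 1.2, 0, 0], [-2.0, 2.2, 1.2, 0, 0], [0, 0, 0, 0, 0]]
  ]
}}

```text
clock: 1.73
position: [592.4, -87.8, 125.9]
ee_rot: [-0.108, 0.994, 0.003, -0.002]
contact_force: [0.0, -0.4, -0.4]
gripper_width: 0.2
```

```bash
python3 - <<'E'
from h import *
st()
im,_=optics.get_image("wrist");cv2.imwrite("pics/w1.png",im)
E
```

```text
t 1.73 charger xy [ -5.8 -11.7] z 125.9 toolx err deg 0.36 tilt [-0.0045  0.0054] F [ 0.  -0.4 -0.4] grip 0.2
```

View pics/w1.png

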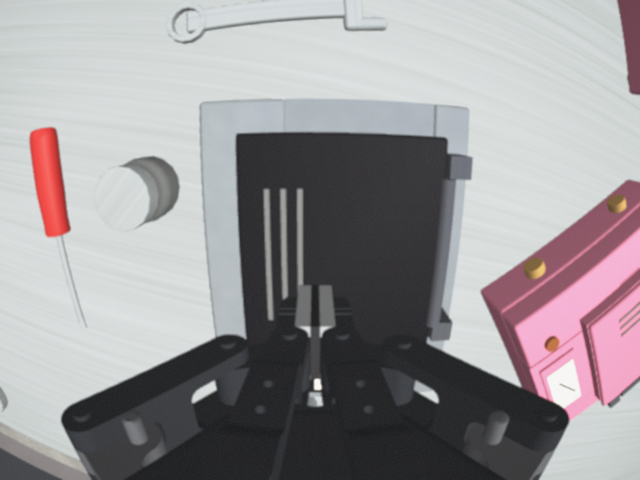

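The tips (316,290) are over the flap, just hinge-ward of the ribs; the gripper is aligned with the charger. I'll shift to the press point and press.

>>> {"method": "send_rows", "body": {
  "steps": [
    [[0.9, -1.4, 1.0, 0, 0], [0, 0, 1.0, 0, 0], [0, 0, 0.6, 0, 0], [0, 0, 0.6, 0, 0], [0, 0, 0.5, 0, 0], [0, 0, 0.5, 0, 0]]
  ]
}}

```text
clock: 2.28
position: [586.0, -106.4, 85.5]
ee_rot: [-0.108, 0.994, 0.002, -0.0]
contact_force: [-4.8, 4.8, 15.9]
gripper_width: -0.2
```

```bash
python3 -c "from h import *;st()"
```

```text
t 2.28 charger xy [-15.9 -28.5] z 85.5 toolx err deg 0.31 tilt [-0.0007  0.0047] F [-4.8  4.8 15.9] grip -0.2
```

16 N at z 85.5 means it has reached the stop. Now retreat up and toward −y.

>>> {"method": "send_rows", "body": {
  "steps": [
    [[0, 0, 0, 0, 0], [0, 0, -1.5, 0, 0], [0, -2.5, -1.5, 0, 0], [0, -3.5, -0.5, 0, 0], [0, -3.0, -0.5, 0, 0], [0, 0, 0, 0, 0], [0, 0, 0, 0, 0], [0, 0, 0, 0, 0]]
  ]
}}

```text
clock: 2.95
position: [606.2, -198.1, 126.9]
ee_rot: [-0.109, 0.994, 0.001, 0.001]
contact_force: [-0.4, -0.3, -0.2]
gripper_width: -0.3
```

>>> {"method": "send_rows", "body": {
  "steps": [
    [[0, 0, -1, 0, 0], [0, 0, -1, 0, 0], [0, 0, 0, 0, 0], [0, 0, 0, 0, 0], [0, 0, 0, 0, 0], [0, 0, 0, 0, 0], [0, 0, 0, 0, 0], [0, 0, 0, 0, 0]]
  ]
}}

```text
clock: 3.62
position: [605.3, -193.7, 148.8]
ee_rot: [-0.111, 0.994, 0.002, -0.0]
contact_force: [-0.4, -0.2, 0.3]
gripper_width: 0.2
```

```bash
python3 - <<'E'
from h import *
st()
im,_=optics.get_image("wrist")
sc,_=optics.get_image("scene");t,_=optics.get_image("top")
cv2.imwrite("pics/c2.png",np.hstack([sc[180:400,230:490],t[90:310,260:520]]))
cv2.imwrite("pics/w2.png",im);st()
E
```

```text
t 3.62 charger xy [ -15.3 -117.9] z 148.8 toolx err deg 0.72 tilt [-0.0004  0.0037] F [-0.4 -0.2  0.3] grip 0.2
t 3.77 charger xy [ -15.3 -118. ] z 148.8 toolx err deg 0.7 tilt [-0.0005  0.0037] F [-0.2  0.  -0.1] grip -0.2
```

View pics/c2.png

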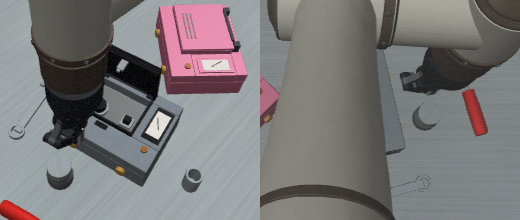

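The flap is open (scene crop: upright with striker at (122,68)). Moving over the round button.

>>> {"method": "send_rows", "body": {
  "steps": [
    [[0.7, 2.8, 0.5, 0.01, 0], [0.7, 2.8, 0.5, 0, 0], [0.7, 2.8, 0.5, 0, 0], [0.7, 2.6, 0.5, 0, 0], [0, 0, 0.5, 0, 0], [0, 0, 0, 0, 0]]
  ]
}}

```text
clock: 4.27
position: [553.0, -90.5, 122.2]
ee_rot: [-0.104, 0.995, 0.001, 0.0]
contact_force: [0.7, 0.1, -0.0]
gripper_width: -0.2
```

```bash
python3 - <<'E'
from h import *
st()
im,_=optics.get_image("wrist")
cv2.imwrite("pics/w3.png",im[100:400,120:560])
E
```

```text
t 4.27 charger xy [-44.8  -6.1] z 122.2 toolx err deg -0.11 tilt [0.0002 0.0025] F [ 0.7  0.1 -0. ] grip -0.2
```

View pics/w3.png

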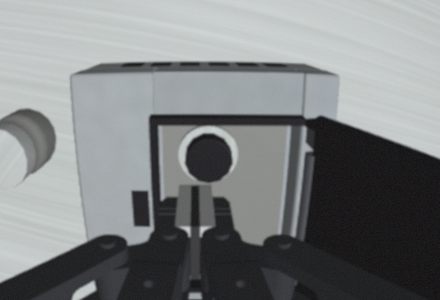

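```bash
python3 - <<'E'
from h import *
c=optics.get_calibration("wrist");K=c["K"];H=c["hand_eye"];s=arm.read_state();R=Ro.from_quat(s["ee_rot"]).as_matrix()
def ray(u,v,z):
    x=np.array([u-K[0,2],v-K[1,2]])/K[0,0];t=np.linalg.norm(x);d=np.r_[x/t*np.sin(t),np.cos(t)]
    o=R@H[:3,3]+s["position"];w=R@H[:3,:3]@d
    p=o+w*(z-o[2])/w[2];return (E2@(p[:2]-C)).round(1)
for n,u,v in(("btn centre",209,158),("L",187,158),("R",232,158),("well corner TL",155,122)):print(n,ray(u+120,v+100,65 if n!="well corner TL" else 79))
E
```

```text
btn centre [-45.3   2.1]
L [-45.4 -10.5]
R [-45.2  15.4]
well corner TL [-70.3 -26.6]
```

Button measured at charger (−45, 2), 26 mm across, which agrees with the given (−43, 2). Pressing.

>>> {"method": "send_rows", "body": {
  "steps": [
    [[0, 0.6, 1.2, 0, 0], [0, 0, 1.3, 0, 0], [0, 0, 1.2, 0, 0], [0, 0, 1.0, 0, 0], [0, 0, 0.7, 0, 0], [0, 0, 0.5, 0, 0]]
  ]
}}

```text
clock: 4.82
position: [558.6, -88.4, 64.7]
ee_rot: [-0.102, 0.995, 0.0, 0.006]
contact_force: [-0.8, -0.0, 1.7]
gripper_width: -0.1
```

```bash
python3 -c "from h import *;st()"
```

```text
t 4.82 charger xy [-39.   -5.2] z 64.7 toolx err deg -0.34 tilt [0.0113 0.0018] F [-0.8 -0.   1.7] grip -0.1
```

>>> {"method": "send_rows", "body": {
  "steps": [
    [[0.3, 0.3, 0.2, 0, 0], [0, 0, 0.4, 0, 0], [0, 0, 0.3, 0, 0], [0, 0, 0.3, 0, 0]]
  ]
}}

```text
clock: 5.15
position: [556.2, -86.8, 58.8]
ee_rot: [-0.103, 0.995, -0.001, 0.006]
contact_force: [-7.0, 2.3, 19.3]
gripper_width: -0.3
```

```bash
python3 -c "from h import *;st()"
```

```text
t 5.15 charger xy [-40.9  -3.1] z 58.8 toolx err deg -0.22 tilt [ 0.0121 -0.0005] F [-7.   2.3 19.3] grip -0.3
```

Bottomed at z 58.8 (59 expected fully in). Hold one row, rise straight up, then go over to the hinge side.

>>> {"method": "send_rows", "body": {
  "steps": [
    [[0, 0, 0, 0, 0], [0, 0, -2.5, 0, 0], [0, -0.3, -3.2, 0, 0], [0, 0, -3.2, 0, 0], [0, 0, -3.2, 0, 0], [0, 0, -3.2, 0, 0], [0, 0, -3.2, 0, 0], [0, 0, -2.0, 0, 0], [0, 0, 0, 0, 0]]
  ]
}}

```text
clock: 5.9
position: [552.2, -89.9, 276.9]
ee_rot: [-0.103, 0.995, -0.001, 0.006]
contact_force: [0.9, 0.2, 0.5]
gripper_width: 0.3
```

```bash
python3 - <<'E'
from h import *
st()
im,_=optics.get_image("wrist")
cv2.imwrite("pics/w4.png",im)
E
```

```text
t 5.9 charger xy [-45.5  -5.3] z 276.9 toolx err deg -0.2 tilt [ 0.0129 -0.001 ] F [0.9 0.2 0.5] grip 0.3
```

View pics/w4.png

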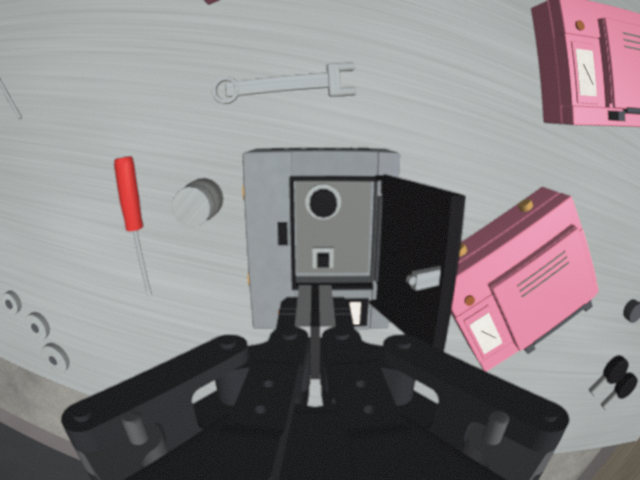

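Charger and bystanders are in place, both buttons out, and the flap is open at (420,260). Crossing over the flap, then descending behind it.

>>> {"method": "send_rows", "body": {
  "steps": [
    [[-0.6, 3.4, 0, 0, 0], [-0.6, 3.4, 0, 0, 0], [-0.6, 3.4, 0, 0, 0], [-0.6, 3.4, 0, 0, 0], [-0.6, 3.0, 0, 0, 0], [0, 0, 2.5, 0, 0], [0, 0, 3, 0, 0], [0, 0, 3, 0, 0], [0, 0, 2.5, 0, 0], [0, 0, 0, 0, 0]]
  ]
}}

```text
clock: 6.78
position: [540.4, 86.0, 150.2]
ee_rot: [-0.101, 0.995, -0.0, -0.002]
contact_force: [-0.9, 0.1, -0.2]
gripper_width: 0.1
```

```bash
python3 -c "from h import *;st()"
```

```text
t 6.78 charger xy [-20.3 169.1] z 150.2 toolx err deg -0.46 tilt [-0.0035 -0.0006] F [-0.9  0.1 -0.2] grip 0.1
```

>>> {"method": "send_rows", "body": {
  "steps": [
    [[0, -2.5, -0.3, 0, 0], [0, -2.5, 0, 0, 0], [0, -1.5, 0, 0, 0], [0, -1.5, 0, 0, 0], [0, -1.5, 0, 0, 0]]
  ]
}}

```text
clock: 7.2
position: [558.1, -7.7, 157.4]
ee_rot: [-0.106, 0.994, -0.002, -0.005]
contact_force: [-1.5, 1.8, -1.1]
gripper_width: -0.2
```

```bash
python3 -c "from h import *;st()"
```

```text
t 7.2 charger xy [-22.5  73.8] z 157.4 toolx err deg 0.04 tilt [-0.0103 -0.0047] F [-1.5  1.8 -1.1] grip -0.2
```

Flap in contact, about upright. I'll carry on along the arc.

>>> {"method": "send_rows", "body": {
  "steps": [
    [[-0.2, -1.5, 0, 0, 0], [-0.2, -1.5, 0, 0, 0], [-0.2, -1.5, 0, 0, 0], [0, -1.2, 0.2, 0, 0], [0, -1.2, 1.0, 0, 0]]
  ]
}}

```text
clock: 7.62
position: [577.9, -75.3, 150.0]
ee_rot: [-0.105, 0.994, 0.001, -0.004]
contact_force: [-2.2, 3.8, 1.5]
gripper_width: 0.4
```

```bash
python3 -c "from h import *;st()"
```

```text
t 7.62 charger xy [-17.3   3.6] z 150.0 toolx err deg -0.03 tilt [-0.008   0.0009] F [-2.2  3.8  1.5] grip 0.4
```

>>> {"method": "send_rows", "body": {
  "steps": [
    [[0, -0.5, 1.2, 0, 0], [0, -0.4, 1.2, 0, 0], [0, -0.4, 1.2, 0, 0], [0, -0.4, 1.0, 0, 0]]
  ]
}}

```text
clock: 7.95
position: [583.2, -96.2, 102.9]
ee_rot: [-0.105, 0.995, -0.001, -0.001]
contact_force: [-0.1, 3.2, 3.0]
gripper_width: -0.2
```

```bash
python3 -c "from h import *;st()"
```

```text
t 7.95 charger xy [-16.5 -17.9] z 102.9 toolx err deg -0.06 tilt [-0.0024 -0.0018] F [-0.1  3.2  3. ] grip -0.2
```

>>> {"method": "send_rows", "body": {
  "steps": [
    [[0, -0.5, 0.7, 0, 0], [0, -0.2, 0.5, 0, 0], [0, 0, 0.4, 0, 0], [0, 0, 0.4, 0, 0], [0, 0, 0.4, 0, 0]]
  ]
}}

```text
clock: 8.37
position: [585.3, -104.2, 82.2]
ee_rot: [-0.107, 0.994, -0.002, -0.002]
contact_force: [-6.9, 3.7, 20.6]
gripper_width: -0.1
```

```bash
python3 -c "from h import *;st()"
```

```text
t 8.37 charger xy [-16.1 -26.2] z 82.2 toolx err deg 0.19 tilt [-0.0035 -0.0052] F [-6.9  3.7 20.6] grip -0.1
```

At the stop with 20 N. Release straight up and come away.

>>> {"method": "send_rows", "body": {
  "steps": [
    [[0, 0, 0, 0, 0], [0, 0, -1.0, 0, 0], [0, 0, -2.0, 0, 0], [0, 0, -2.5, 0, 0], [0, 0, -2.5, 0, 0], [0, 0, -2.5, 0, 0], [0, 0, -2.5, 0, 0], [0, 0, 0, 0, 0], [0, 0, 0, 0, 0]]
  ]
}}

```text
clock: 9.12
position: [583.9, -104.8, 218.6]
ee_rot: [-0.108, 0.994, -0.004, -0.005]
contact_force: [-0.2, -0.2, 0.3]
gripper_width: 0.2
```

```bash
python3 - <<'E'
from h import *
st()
im,_=optics.get_image("wrist")
cv2.imwrite("pics/w5.png",im)
E
```

```text
t 9.12 charger xy [-17.6 -26.5] z 218.6 toolx err deg 0.26 tilt [-0.0088 -0.0088] F [-0.2 -0.2  0.3] grip 0.2
```

View pics/w5.png

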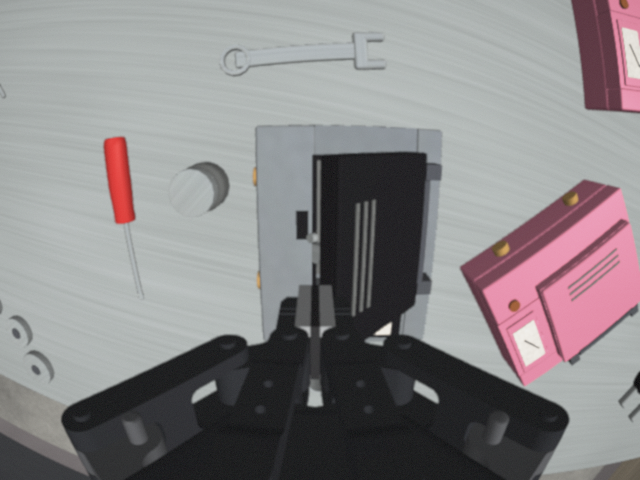

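The flap is rising again (leading edge at (318,230)), so the latch didn't hold; it probably toggled twice when I pressed hard. The charger and bystanders haven't moved. I'll close it again with a slower, gentler press.

>>> {"method": "send_rows", "body": {
  "steps": [
    [[0, 0, -2.5, 0, 0], [0, 0, -2.5, 0, 0], [0, 0, 0, 0, 0], [0, 0, 0, 0, 0], [0, 0, 0, 0, 0], [0, 0, 0, 0, 0], [0, 0, 0, 0, 0], [0, 0, 0, 0, 0], [0, 0, 0, 0, 0], [0, 0, 0, 0, 0]]
  ]
}}

```text
clock: 10.0
position: [579.8, -104.8, 258.6]
ee_rot: [-0.107, 0.994, -0.003, -0.016]
contact_force: [0.5, -0.3, -0.3]
gripper_width: 0.1
```

>>> {"method": "send_rows", "body": {
  "steps": [
    [[0, 3.4, 0, 0, 0], [0, 3.4, 0, 0, 0], [0, 3.4, 0, 0, 0], [0, 3.4, 0, 0, 0], [0, 3.2, 0, 0, 0], [0, 2.0, 1.5, 0, 0], [0, 0, 3, 0, 0], [0, 0, 3, 0, 0], [0, 0, 3, 0, 0], [0, 0, 0, 0, 0]]
  ]
}}

```text
clock: 10.83
position: [537.0, 86.7, 150.6]
ee_rot: [-0.106, 0.994, -0.002, -0.012]
contact_force: [-1.1, -0.0, -0.8]
gripper_width: -0.2
```

```bash
python3 -c "from h import *;st()"
```

```text
t 10.83 charger xy [-23.4 170.5] z 150.6 toolx err deg 0.12 tilt [-0.0235 -0.007 ] F [-1.1 -0.  -0.8] grip -0.2
```

>>> {"method": "send_rows", "body": {
  "steps": [
    [[0, -2.5, -0.3, 0, 0], [0, -2.5, 0, 0, 0], [0, -1.5, 0, 0, 0], [0, -1.5, 0, 0, 0], [0, -1.5, 0, 0, 0], [-0.2, -1.5, 0, 0, 0], [-0.2, -1.5, 0, 0, 0], [-0.2, -1.5, 0, 0, 0], [0, -1.2, 0.2, 0, 0], [0, -1.2, 1.0, 0, 0]]
  ]
}}

```text
clock: 11.67
position: [583.4, -74.7, 154.4]
ee_rot: [-0.11, 0.994, -0.001, -0.007]
contact_force: [-1.4, 2.7, 1.5]
gripper_width: 0.5
```

```bash
python3 -c "from h import *;st()"
```

```text
t 11.67 charger xy [-11.8   3.1] z 154.4 toolx err deg 0.5 tilt [-0.0146 -0.0042] F [-1.4  2.7  1.5] grip 0.5
```

>>> {"method": "send_rows", "body": {
  "steps": [
    [[0.1, -0.4, 1.2, 0, 0], [0.1, -0.4, 1.2, 0, 0], [0, -0.4, 1.2, 0, 0], [0, -0.4, 0.9, 0, 0], [0, -0.5, 0.4, 0, 0], [0, -0.2, 0.2, 0, 0]]
  ]
}}

```text
clock: 12.17
position: [589.9, -104.0, 105.0]
ee_rot: [-0.109, 0.994, -0.003, -0.003]
contact_force: [-0.3, 0.8, 1.6]
gripper_width: 0.1
```

```bash
python3 -c "from h import *;st()"
```

```text
t 12.17 charger xy [-11.6 -27. ] z 105.0 toolx err deg 0.46 tilt [-0.0054 -0.0072] F [-0.3  0.8  1.6] grip 0.1
```

>>> {"method": "send_rows", "body": {
  "steps": [
    [[0.1, 0, 0.4, 0, 0], [0, 0, 0.3, 0, 0], [0, 0, 0.3, 0, 0], [0, 0, 0.2, 0, 0]]
  ]
}}

```text
clock: 12.5
position: [590.2, -105.4, 93.3]
ee_rot: [-0.109, 0.994, -0.004, -0.002]
contact_force: [0.5, 0.6, 1.7]
gripper_width: 0.2
```

>>> {"method": "send_rows", "body": {
  "steps": [
    [[0, 0, 0.25, 0, 0], [0, 0, 0.2, 0, 0]]
  ]
}}

```text
clock: 12.67
position: [590.2, -105.5, 88.9]
ee_rot: [-0.11, 0.994, -0.004, -0.002]
contact_force: [-1.0, -1.2, 1.4]
gripper_width: -0.2
```

```bash
python3 -c "from h import *;st()"
```

```text
t 12.67 charger xy [-11.6 -28.5] z 88.9 toolx err deg 0.53 tilt [-0.0021 -0.0089] F [-1.  -1.2  1.4] grip -0.2
```

>>> {"method": "send_rows", "body": {
  "steps": [
    [[0, 0, 0.2, 0, 0], [0, 0, 0.2, 0, 0]]
  ]
}}

```text
clock: 12.83
position: [590.2, -105.4, 84.9]
ee_rot: [-0.11, 0.994, -0.004, -0.001]
contact_force: [-1.7, 0.2, 4.1]
gripper_width: -0.2
```

>>> {"method": "send_rows", "body": {
  "steps": [
    [[0, 0, 0.15, 0, 0]]
  ]
}}

```text
clock: 12.92
position: [590.3, -105.3, 83.8]
ee_rot: [-0.11, 0.994, -0.005, -0.001]
contact_force: [-2.2, 2.0, 9.4]
gripper_width: -0.2
```

9 N means it's at the stop. Releasing slowly.

>>> {"method": "send_rows", "body": {
  "steps": [
    [[0, 0, -0.3, 0, 0], [0, 0, -0.4, 0, 0], [0, 0, -0.4, 0, 0], [0, 0, -0.5, 0, 0], [0, 0, 0, 0, 0], [0, 0, 0, 0, 0]]
  ]
}}

```text
clock: 13.42
position: [590.2, -105.0, 100.2]
ee_rot: [-0.11, 0.994, -0.004, -0.002]
contact_force: [-0.4, 0.6, 0.1]
gripper_width: -0.2
```

```bash
python3 - <<'E'
from h import *
st()
im,_=optics.get_image("wrist")
cv2.imwrite("pics/w6.png",im);st()
E
```

```text
t 13.42 charger xy [-11.5 -28.1] z 100.2 toolx err deg 0.57 tilt [-0.0021 -0.009 ] F [-0.4  0.6  0.1] grip -0.2
t 13.47 charger xy [-11.4 -28.1] z 100.3 toolx err deg 0.58 tilt [-0.0018 -0.0092] F [-0.1  0.2  0.1] grip -0.3
```

View pics/w6.png

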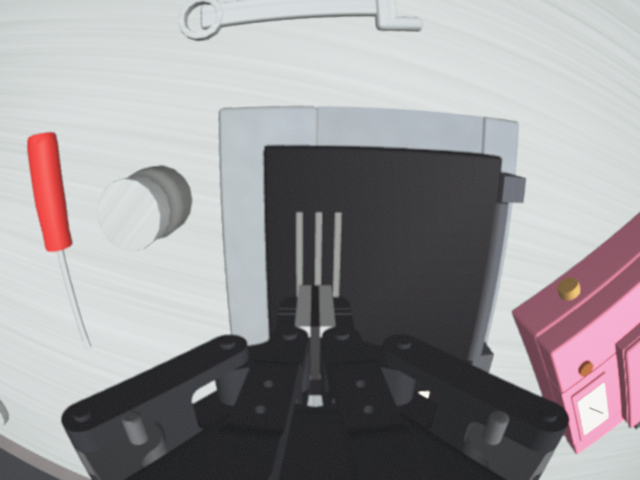

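The flap looks shut. I'll rise well clear, wait, and check its height by wrist depth.

>>> {"method": "send_rows", "body": {
  "steps": [
    [[0, 0, -1, 0, 0], [0, 0, -2, 0, 0], [0, 0, -2.5, 0, 0], [0, 0, -2.5, 0, 0], [0, 0, -2.5, 0, 0], [0, 0, -2.5, 0, 0], [0, 0, 0, 0, 0], [0, 0, 0, 0, 0], [0, 0, 0, 0, 0], [0, 0, 0, 0, 0]]
  ]
}}

```text
clock: 14.3
position: [589.0, -104.0, 238.5]
ee_rot: [-0.11, 0.994, -0.004, -0.003]
contact_force: [-0.2, -0.2, 1.0]
gripper_width: 0.4
```

>>> {"method": "send_rows", "body": {
  "steps": [
    [[3, -3, -1, 0, 0], [3, -3, -1, 0, 0], [3, -3, 0, 0, 0], [3, -3, 0, 0, 0], [3, -3, 0, 0, 0], [3, -3, 0, 0, 0], [2.5, -2.5, 0, 0, 0], [0, 0, 0, 0, 0], [0, 0, 0, 0, 0]]
  ]
}}

```text
clock: 15.05
position: [429.2, -348.7, 251.5]
ee_rot: [-0.113, 0.994, -0.001, -0.013]
contact_force: [0.3, 0.2, -0.7]
gripper_width: -0.1
```

```bash
python3 - <<'E'
from h import *
st()
im,d=optics.get_image("top");cv2.imwrite("pics/top9.png",im);P=cloud("top",d);z=P[...,2]
P0=cloud("top",np.load("pics/top0.npy"));roi=np.zeros((480,640),bool);roi[130:265,295:412]=1
g0=cv2.imread("pics/top0.png")
for n,p in(("before",P0),("after",P)):
    zz=p[...,2]
    for h in(64,83):
        m=cv2.morphologyEx((roi&(zz>h)&(zz<230)).astype(np.uint8),cv2.MORPH_OPEN,np.ones((3,3)))>0
        print(n,h,cv2.minAreaRect(p[m][:,:2].astype(np.float32)),np.median(zz[m]),zz[m].max())
df=np.abs(im.astype(int)-g0).max(-1)>40;v,u=np.nonzero(df)
n,l,s,c=cv2.connectedComponentsWithStats(df.astype(np.uint8));print(s[1:][s[1:,4]>25])
E
```

```text
t 15.05 charger xy [-220.  -232.6] z 251.5 toolx err deg 0.85 tilt [-0.0261 -0.0041] F [ 0.3  0.2 -0.7] grip -0.1
before 64 ((595.6491088867188, -75.21002960205078), (190.97520446777344, 150.11553955078125), 12.077880859375) 88.29209534043169 96.5086046692555
before 83 ((578.634765625, -69.26648712158203), (124.25182342529297, 118.26254272460938), 11.965465545654297) 91.35248185603416 96.5086046692555
after 64 ((595.517822265625, -75.15198516845703), (190.66160583496094, 150.06825256347656), 11.9420804977417) 88.05897308542293 97.21015966046141
after 83 ((578.8379516601562, -69.34993743896484), (124.49050903320312, 118.41259765625), 11.88901424407959) 91.32453698032357 97.21015966046141
[[ 462  101   58  114 3039]
 [ 502  140   73   43 1484]
 [ 610  168   13    4   28]
 [ 607  174   33   73 1398]
 [ 486  213   12   16   45]
 [ 432  243   83  227 5020]
 [ 616  250   24   65 1258]
 [ 425  454   12   26  117]
 [ 235  463   46   17  462]]
```

View pics/top9.png

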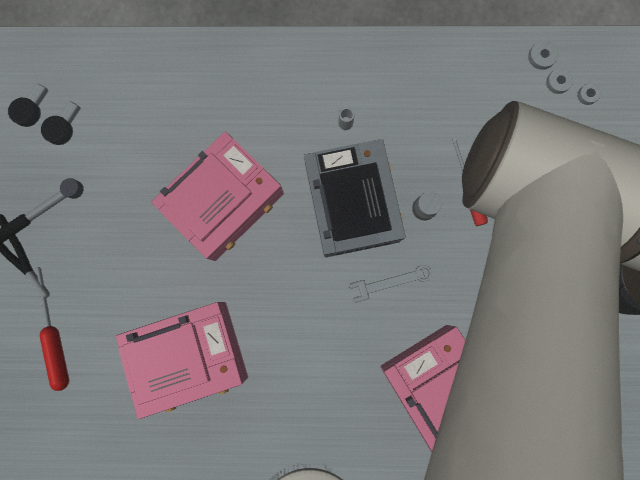

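The flap is shut at its original height 1.6 s after release. The charger, socket, jar and wrench are where they were, and the only image differences are the arm. Handing in.

```bash
python3 -c "
from bench import job
print(job.job_done())"
```

```text
the job is handed in; nothing more can be done
None
```

The job is handed in. I pressed the flap until it popped open, then pressed the round button in until it bottomed at z 58.8 mm (59 expected when fully in). I then pushed the flap over from the hinge side, pressed it until it latched, and came away.

- **Failed attempt:** the first closing press, about 20 N at the stop, did not latch and the flap rose again. I repeated it slowly with about 9 N and that one held.
- **Final check:** more than 1.6 s after release, the flap's median height was 91.3 mm and its outline matched the start image to about 0.2 mm. The charger had moved about 0.15 mm.
- **Bystanders:** socket, jar and wrench were unchanged in the top image. The screwdriver was partly hidden by the arm there, but it was in place in the earlier wrist views.
- **Not measured directly:** I had no readout of the button travel or the flap angle. The buttons being out now is inferred: both looked out in the picture taken after the press, and nothing touched them after that.

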